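# Shut the doughnut warmer and hold its timer dial at the third click

### The arm

A 6-joint arm with a two-finger parallel gripper is mounted at the origin on the work surface. World frame = base frame: x ahead of the robot, y to its left, z up, the work surface at z = 0. Lengths are in mm, angles in rad, forces in N, time in s.
With the tool pointing down it reaches from about 350 to 875 mm from the base axis. Payload 4.2 kg.
Tool frame: the origin (TCP) lies on the centre line of the jaws, within the pads' length; the fingertips stand 14 mm ahead of it and the grasp point (between the pads) lies 5 mm behind it (tcp_to_tips is the distance from the TCP to the fingertips, in mm); z points along the fingers, y is the direction in which the jaws open and shut (so a half turn about z gives the same grasp; the last joint's range is limited). The gripper opens to 85 mm and grips with 20 to 120 N. Pads are 22 mm wide; open, the fingers measure 114 mm over their backs; the gripper's body (76 mm by 85 mm) begins 54 mm behind the grasp point. The pads swing forward as they close: fully open they stand 13 mm farther back than shut.
Start: joints at [-0.873, 0.385, 0.008, 0, -1.194, -0.259], TCP at [265.545, -565.76, 245.312] pointing down, gripper open.
Joint ranges: [-3.14, 3.14], [-1.21, 2.06], [-1.07, 1.41], [-3.16, 2.05], [-2.99, -0.16], [-3.1, 3.1]. Speed limits (rad/s): [2.79, 2.79, 3.14, 3.14, 3.14, 3.14].

### API

Orientations are given as a unit quaternion [x, y, z, w].
In Python, from bench import read_state, get_image, job_done, tcp_to_tips gives the robot as it stands. The module is installed in compiled form; this text tells all that it offers.
- The arm moves only by the tool play_rows, never from a script. Its argument "targets" is a list of rows, each an object of numbers: "gripper": the gripper's target within -1 to 1 (shut at 1, half-way at 0, fully open at -1); "tx", "ty", "tz": the shift along the tool's x, y, z scaled (see below); "spin": the turn about the tool's z scaled (see below). A call has 1 to 12 rows; each row is the pose to reach, as a shift and turn from the pose commanded when the call began, along the tool's axes at that moment; what a row does not reach only later rows make up. The controller multiplies each number of a shift by 0.25 m and each number of a turn by pi/4 rad. A row lasts 1/8 s, in which the tool goes at most 62.5 mm and 10.7 degrees, less where a joint would pass 70% of its speed; a pose out of reach is approached as far as the arm can. A call with a number of a shift or a turn outside -1 to 1 is refused whole. A call with a gripper value outside its range is refused whole. The fingers move at their own pace and stop on an object; the grip force is fixed at half the most. Time passes only in rows, so rows that repeat a pose let the fingers close. It gives the time, the measured TCP pose, the force and the opening at its end, in the units of the state.
- read_state(): the state, without advancing time (a new reading comes with each control period).
- get_image(name): name is "side" or "top" or "wrist"; returns a dict with "frame" (384x512x3 uint8, red, green, blue), "depth" (384x512 float32, mm along the optical axis (not along the pixel's ray), 0 where there is no reading), "mtx" (3x3 intrinsics, pixels), "world_to_cam" (4x4, takes a point from world to camera coordinates). Camera axes: x right, y up, looking along -z (the intrinsics and any distortion apply to the point x, -y, -z); pixel columns grow to the right and rows downward; lengths in mm; the calibration is good to about 2 mm. A picture is of the moment at which its call begins.
- job_done(): hands the job in, once; it reports no verdict.
The state is a dict: "clock": time; "joints": joint angles; "joint_vel": joint speeds; "joint_efforts": joint torques, N m; "position": TCP position; "ee_rot": TCP orientation; "contact_force": force on the tool from outside, world axes, zero at the start; "wrist_torque": the same for the moment, N m; "gripper_width": finger opening in mm.
Only numpy, scipy, OpenCV 4.12 (cv2) and the standard library are available. Lean on these libraries where they do the work, as an engineer would, in place of code of your own. Each camera call takes 0.05 s, during which the arm holds its last target.

### The job

The doughnuts are loaded: push the warming cabinet's drawer fully shut, then with the gripper's fingers press the orange post of the spring-return timer dial round, past the white and yellow click marks, to the red third mark. The dial springs back if released, so keep holding it at the red mark: the job finishes while you are still holding it there, with the drawer still shut. Do not knock over or shove aside the shaker, the mug or the tape roll.

Things in the scene. Friction and masses are not known exactly. Their poses are not given: they have to be found in the camera images.
- warmer: Steel warming cabinet on the table, fixed, 260 deep (x) x 300 wide (y) x 120 high. Origin at the centre of its underside; its own -x side is the open front with the red drawer.
- drawer (a joint): How far the drawer is open, m: 0 = shut, grows as it comes out along the cabinet's own -x (0.12 at most). It slides with about 2.5 N of friction plus damping of about 8 N per m/s, stays where it is left, and meets a hard stop at 0. Red front panel 88 high, 296 wide, its outer face 12 mm ahead of the cabinet's front when shut.
- handle (a point): Middle of the black bar handle of the drawer, moves with the drawer: a round horizontal bar, 11 thick and 140 long along the cabinet's y, 35 in front of the red panel and 75 above the table. Free space above, below and in front of it; the drawer can be shut by pushing on it along the cabinet's +x.
- timer: Black timer unit fixed on the cabinet's top, 135 deep x 200 wide x 30 high. Origin on its underside, on the dial's vertical axis; the box reaches from 100 ahead (own -x) to 35 behind the axis. On its top, at radius 75 to 93 from the axis, are painted radial marks: grey (rest), white (first click), yellow (second), red and broader (third), 0.4 rad apart, running anticlockwise seen from above; the row is roughly centred on the unit's own -x.
- dial_angle (a joint): Angle of the dial about its vertical axis, rad: 0 = rest at the grey mark, grows anticlockwise seen from above. Clicks at 0.4 (white), 0.8 (yellow), 1.2 (red, third mark); hard stop at 1.3. A spring always drives it back to 0: return torque 0.24 N m at rest rising to 0.5 N m, with a click ripple of 0.13 N m, so 2 to 10 N at the post.
- dial: The turning dial: aluminium hub 30 in radius (49 above the timer unit's underside) with an arm 14 wide that carries an upright round orange post, 16 in diameter and 32 tall, 62 from the axis. Origin on the vertical dial axis, at the timer unit's underside.
- post_top (a point): Centre of the top face of the orange post, moves with the dial, 195 above the table. The arm's top under the post is 32 below it; the hub's top is 26 below it. Free space all round the post and above it.
- third_mark (a point): Fixed point where the centre of the post's top is when the dial stands exactly at the red third mark.
- shaker: White sugar shaker with steel cap, upright, 64 in diameter, 130 tall, loose on the table beside the drawer. Origin at the centre of its foot.
- mug: Blue mug, 80 in diameter, 90 tall, loose on the table beside the drawer. Origin at the centre of its foot.
- tape: Roll of brown packing tape lying flat on the rear of the cabinet's top, 64 outer diameter, 40 high, loose. Origin at the centre of its underside.

How it is judged (in metres and radians):
On the way, in this order (a step that is already met when the one before it is completed fails the run):
1. the drawer is pushed fully shut, the dial still at rest (value of joint drawer below 0.006 m and value of joint dial_angle below 0.3 rad), for 0.2 s.
2. the fingers press the dial past the first and second clicks (value of joint dial_angle above 0.85 rad and contact force between the fingers and dial above 0.5 N), for 0.02 s.
At the end, for the whole second after the job is handed in: The dial is still at the red third mark (1.1 rad or more; up to the hard stop is fine), held by the fingers pressing the post with over 1 N; the drawer is shut to within 8 mm; shaker, mug and tape roll are within 30 mm of where they started (value of joint dial_angle above 1.1 rad and velocity of joint dial_angle between -0.1 and 0.1 rad/s and contact force between the fingers and dial above 1 N and value of joint drawer below 0.008 m and distance of each of shaker, mug, tape from where it was at the start of the episode below 0.03 m); the arm keeps its last pose, push and grip.
It fails at once if the shaker is tipped over or shoved aside (angle between shaker's own z axis and vertical above 0.5 rad or distance of shaker from where it was at the start of the episode above 0.05 m).
It fails at once if the mug is tipped over or shoved aside (angle between mug's own z axis and vertical above 0.5 rad or distance of mug from where it was at the start of the episode above 0.05 m).
It fails at once if the tape roll is tipped over or shoved aside (angle between tape's own z axis and vertical above 0.5 rad or distance of tape from where it was at the start of the episode above 0.05 m).
It also fails if it takes over 43 s, if anything falls off the work surface, if the arm or the gripper's body presses on something with over 40 N, if the wrist force passes 120 N, or if a joint passes its speed limit or range.

## Working session

There is one attempt and no reset: what is moved stays moved. The work goes in short steps, Python scripts to look and compute and a tool call to move; the robot and the scene stay as the last step left them, time stands still between calls to the robot, and variables do not carry over. Pictures are saved under pics/ and viewed, and the job is handed in when it is done.

Besides the shell and the picture viewer there is one more tool, called after "Emit:" in YAML: its name, and indented under it one key for each argument. play_rows: Moves the arm, as the interface text tells. Its arguments: {"type":"object","properties":{"targets":{"type":"array","items":{"type":"object","properties":{"gripper":{"type":"number"},"tx":{"type":"number","minimum":-1,"maximum":1},"ty":{"type":"number","minimum":-1,"maximum":1},"tz":{"type":"number","minimum":-1,"maximum":1},"spin":{"type":"number","minimum":-1,"maximum":1}}}}},"required":["targets"]}

```bash
mkdir -p pics; python3 - <<'E'
from bench import *
import cv2,numpy as np
print(read_state(), tcp_to_tips)
for n in ["side","top"]:
    d=get_image(n); cv2.imwrite(f"pics/{n}0.png",d["frame"][:,:,::-1]); np.savez(f"{n}0.npz",**d); print(n,d["mtx"].tolist(),d["world_to_cam"].round(3).tolist())
E
```

```text
{'clock': 0.0, 'joints': array([-8.73423338e-01,  3.85589414e-01,  6.62711350e-03, -5.30079424e-04,
       -1.19398694e+00, -2.58597117e-01]), 'joint_vel': array([ 0.00184354,  0.00042816,  0.00045144,  0.00093921,  0.00109049,
       -0.00082664]), 'joint_efforts': array([ 1.41540615e-03, -3.92289555e+01,  1.88402706e+01,  4.18591797e+00,
       -4.54402354e-03, -1.85053381e-05]), 'position': array([ 265.31060039, -565.28444731,  244.19760094]), 'ee_rot': array([-2.17536693e-01,  9.76051519e-01,  1.06912511e-03, -2.76428770e-04]), 'contact_force': array([ 0.82446566, -0.54206549,  0.04981066]), 'wrist_torque': array([-0.0437739 , -0.03887834, -0.02076022]), 'gripper_width': 85.3304615263086} 14.0
side [[453.2517004668496, 0.0, 256.74295910243956], [0.0, 453.2517004668496, 183.27377022455562], [0.0, 0.0, 1.0]] [[-0.756, -0.654, -0.013, 484.221], [0.462, -0.548, 0.698, -403.557], [-0.464, 0.522, 0.716, -978.949], [0.0, 0.0, 0.0, 1.0]]
top [[479.44262442172186, 0.0, 259.10448356745695], [0.0, 479.44262442172186, 200.46686682148248], [0.0, 0.0, 1.0]] [[0.011, -1.0, 0.018, -9.162], [0.989, 0.013, 0.144, -651.91], [-0.144, 0.016, 0.989, -1075.605], [0.0, 0.0, 0.0, 1.0]]
```

View pics/side0.png

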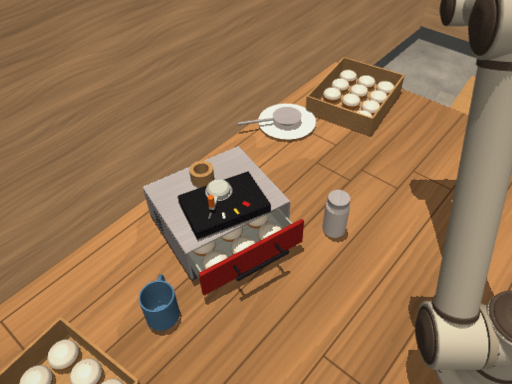

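View pics/top0.png

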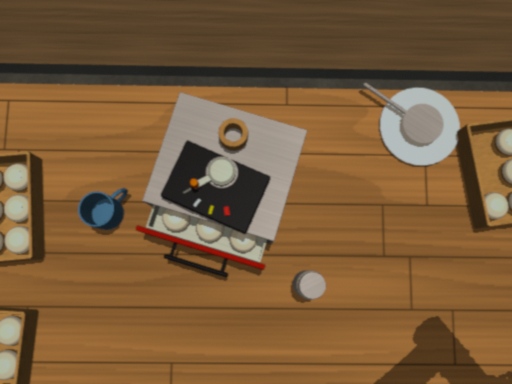

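The views show the open drawer with its black handle at about (197,266) in the top image. The orange post is at (194,184), the red mark at (227,211), the hub at (221,172), the shaker at (311,285) and the mug at (100,209).

```bash
cat > h.py <<'E'
import numpy as np,cv2
def rayz(d,u,v,z):
    K=d["mtx"];T=d["world_to_cam"];R=T[:3,:3];t=T[:3,3]
    r=np.array([(u-K[0,2])/K[0,0],-(v-K[1,2])/K[1,1],-1.]);o=-R.T@t;w=R.T@r
    return o+w*(z-o[2])/w[2]
def cloud(d):
    K=d["mtx"];T=d["world_to_cam"];R=T[:3,:3];t=T[:3,3]
    v,u=np.mgrid[:384,:512];z=d["depth"]
    c=np.stack([(u-K[0,2])/K[0,0]*z,-(v-K[1,2])/K[1,1]*z,-z],-1)
    return (c-t)@R
def proj(d,p):
    K=d["mtx"];T=d["world_to_cam"];c=T[:3,:3]@np.array(p)+T[:3,3]
    return K[0,0]*c[0]/-c[2]+K[0,2],K[1,1]*-c[1]/-c[2]+K[1,2]
E
python3 - <<'E'
from h import *
d=dict(np.load("top0.npz"));P=cloud(d);f=d["frame"].astype(int);hsv=cv2.cvtColor(d["frame"],cv2.COLOR_RGB2HSV)
def m(n,mask):
    v,u=np.nonzero(mask); print(n,len(v),"px",u.mean().round(1),v.mean().round(1),np.median(P[mask],0).round(1),P[mask].min(0).round(),P[mask].max(0).round())
h,s,vv=[hsv[...,i].astype(int) for i in range(3)]
V,U=np.mgrid[:384,:512]
box=(U>160)&(U<275)&(V>140)&(V<232)
m("orange",box&(h>5)&(h<16)&(s>200)&(vv>150)&(P[...,2]>175))
m("redmark",box&((h<4)|(h>176))&(s>180)&(V>195))
m("yel",box&(h>24)&(h<34)&(s>150))
red=((h<5)|(h>175))&(s>180)&(V>222)&(U<275)&(U>130)&(P[...,2]>75); m("redpanel",red)
hub=box&(P[...,2]>160)&(P[...,2]<180)&(s<80)&(vv>120); m("hub",hub)
hb=(U>158)&(U<232)&(V>248)&(V<280)&(P[...,2]>65)&(P[...,2]<95)&(vv<60); m("handle",hb)
for n,b in (("shaker",(U>285)&(U<335)&(V>265)&(V<305)&(P[...,2]>115)),("mug",(U>75)&(U<130)&(V>185)&(V<235)&(P[...,2]>80)),("tape",(U>215)&(U<252)&(V>115)&(V<150)&(P[...,2]>150))): m(n,b)
for n,mk in (("panel",red),("handle",hb)):
    q=P[mk][:,:2];q=q-q.mean(0);w,vv2=np.linalg.eigh(q.T@q);print(n,vv2[:,1],np.degrees(np.arctan2(vv2[1,1],vv2[0,1])))
# black unit top
bl=box&(abs(P[...,2]-150)<4)&(vv<70); m("unit",bl)
print(cv2.minAreaRect(P[bl][:,:2].astype(np.float32)))
cab=(abs(P[...,2]-120)<4)&(U>130)&(U<320)&(V<250)&(V>80); m("cab",cab);print(cv2.minAreaRect(P[cab][:,:2].astype(np.float32)))
for u,v,z in ((194,183,195),(221,171,169),(168,258,75+5),(226,274,80),(227,211,150)): print(u,v,rayz(d,u,v,z).round(1), P[v,u].round(1))
E
```

```text
orange 8 px 192.1 181.9 [667.3 139.2 196.7] [660. 130. 194.] [672. 141. 199.]
redmark 52 px 226.6 210.5 [614.4  68.4 151.9] [605.  64. 146.] [624.  75. 156.]
yel 45 px 210.6 209.4 [615.2 102.  151.6] [490.  17. 148.] [ 626.  108. 1158.]
redpanel 619 px 200.7 247.4 [537.2 125.5 106.6] [490. -10.  77.] [ 583.  267. 1158.]
hub 660 px 219.6 171.5 [693.6  83.4 168.8] [666.  52. 160.] [728. 130. 174.]
handle 345 px 197.1 264.4 [501.  135.9  80. ] [477.  70.  73.] [535. 211.  86.]
shaker 576 px 312.2 285.0 [ 460.6 -113.9  130.3] [ 433. -142.  115.] [ 490.   17. 1158.]
mug 306 px 97.0 208.5 [623.2 359.2  90.1] [490.  17.  80.] [ 664.  403. 1158.]
tape 464 px 233.1 132.4 [782.6  57.9 160.3] [490.  17. 150.] [ 815.   89. 1158.]
panel [0.28204963 0.95939981] 73.61742857790517
handle [0.24191451 0.97029757] 76.0004359530939
unit 4304 px 215.2 188.7 [656.5  97.2 150.8] [571. -20. 146.] [765. 207. 154.]
((688.731689453125, 84.675048828125), (197.6471405029297, 181.7510223388672), 67.14376068115234)
cab 8609 px 232.0 155.2 [758.2  32.7 120.8] [ 555. -103.  116.] [886. 253. 124.]
((720.8429565429688, 74.69308471679688), (300.583740234375, 260.7000732421875), 73.65894317626953)
194 183 [664.6 134.3 195. ] [664.5 134.2 195.5]
221 171 [695.7  81.6 169. ] [695.6  81.6 169.5]
168 258 [515.  200.8  80. ] [515.  201.1  78.6]
226 274 [481.2  71.1  80. ] [481.2  71.   81.5]
227 211 [613.5  68.2 150. ] [613.5  68.2 150.5]
```

```bash
cat >> h.py <<'E'
from scipy.spatial.transform import Rotation as Ro
def go(x,y,z,jaw=None):
    from bench import read_state
    s=read_state();R=Ro.from_quat(s["ee_rot"]);M=R.as_matrix()
    j=np.degrees(np.arctan2(M[1,1],M[0,1]))
    d=np.array([x,y,z])-s["position"]
    sp=0
    if jaw is not None: sp=-((jaw-j+90)%180-90)
    print("t",s["clock"],"pos",s["position"].round(1),"jaw",j.round(2),"F",s["contact_force"].round(1),"j",s["joints"].round(2),"w",s["gripper_width"].round(1))
    print("shift",(M.T@d/250).round(3),"spin",round(sp/45,3),"deg",round(sp,1))
E
python3 -c "
from h import *
go(468.3,145,245,73.7)"
```

```text
Traceback (most recent call last):
  File "h.py", line 22, in go
    print("t",s["clock"],"pos",s["position"].round(1),"jaw",j.round(2),"F",s["contact_force"].round(1),"j",s["joints"].round(2),"w",s["gripper_width"].round(1))
                                                                                                                                    ^^^^^^^^^^^^^^^^^^^^^^^^
AttributeError: 'float' object has no attribute 'round'
```

```bash
sed -i 's/s\["gripper_width"\].round(1)/round(s["gripper_width"],1)/' h.py; python3 -c "
from h import *
go(468.3,145,245,73.7)"
```

```text
t 0.1 pos [ 265.3 -565.3  244.3] jaw 115.14 F [-0.1 -0.5 -0.2] j [-0.87  0.39  0.01 -0.   -1.19 -0.26] w 85.7
shift [-1.942e+00  2.227e+00  1.000e-03] spin 0.921 deg 41.4
```

Emit:
play_rows:
  targets:
    - {"tx":-0.16,"ty":0.185,"gripper":1}
    - {"tx":-0.33,"ty":0.37,"gripper":1}
    - {"tx":-0.49,"ty":0.56,"gripper":1}
    - {"tx":-0.65,"ty":0.74,"gripper":1}
    - {"tx":-0.81,"ty":0.93,"gripper":1}
    - {"tx":-0.97,"ty":1.0,"gripper":1}

```text
invalid input
```

```bash
python3 -c "
from h import *
go(468.3,145,245,73.7)"
```

```text
t 0.1 pos [ 265.3 -565.3  244.3] jaw 115.14 F [-0.1 -0.5 -0.2] j [-0.87  0.39  0.01 -0.   -1.19 -0.26] w 85.7
shift [-1.942e+00  2.227e+00  1.000e-03] spin 0.921 deg 41.4
```

The call was refused, probably because every key is required. I'll send full rows.

Emit:
play_rows:
  targets:
    - {"tx":-0.16,"ty":0.185,"tz":0,"spin":0,"gripper":1}
    - {"tx":-0.33,"ty":0.37,"tz":0,"spin":0,"gripper":1}
    - {"tx":-0.49,"ty":0.56,"tz":0,"spin":0,"gripper":1}
    - {"tx":-0.65,"ty":0.74,"tz":0,"spin":0,"gripper":1}
    - {"tx":-0.81,"ty":0.93,"tz":0,"spin":0,"gripper":1}
    - {"tx":-0.97,"ty":1.0,"tz":0,"spin":0,"gripper":1}

```text
clock: 0.85
position: [378.2, -234.0, 245.5]
ee_rot: [-0.218, 0.976, 0.0, 0.0]
contact_force: [0.6, -1.1, 1.1]
gripper_width: -0.1
```

```bash
python3 -c "
from h import *
go(468.3,145,245,73.7)"
```

```text
t 0.85 pos [ 378.2 -234.   245.5] jaw 115.22 F [ 0.6 -1.1  1.1] j [-0.19  0.07 -0.41 -0.   -1.09 -0.94] w -0.1
shift [-0.972  1.218  0.003] spin 0.923 deg 41.5
```

Emit:
play_rows:
  targets:
    - {"tx":-0.16,"ty":0.16,"tz":0,"spin":0.2,"gripper":1}
    - {"tx":-0.33,"ty":0.33,"tz":0,"spin":0.4,"gripper":1}
    - {"tx":-0.49,"ty":0.5,"tz":0,"spin":0.6,"gripper":1}
    - {"tx":-0.65,"ty":0.67,"tz":0,"spin":0.8,"gripper":1}
    - {"tx":-0.81,"ty":0.84,"tz":0,"spin":0.92,"gripper":1}
    - {"tx":-0.97,"ty":1.0,"tz":0,"spin":0.92,"gripper":1}
    - {"tx":-0.97,"ty":1.0,"tz":0,"spin":0.92,"gripper":1}

```text
clock: 1.72
position: [493.0, 96.2, 244.5]
ee_rot: [0.139, 0.99, -0.0, -0.0]
contact_force: [0.5, -0.0, -0.1]
gripper_width: 0.1
```

```bash
python3 -c "
from h import *
go(468.3,145,74,73.7)"
```

```text
t 1.725 pos [493.   96.2 244.5] jaw 74.0 F [ 0.5 -0.  -0.1] j [ 0.52  0.18 -0.29 -0.   -1.11 -2.37] w 0.1
shift [0.148 0.161 0.682] spin 0.007 deg 0.3
```

Emit:
play_rows:
  targets:
    - {"tx":0.17,"ty":0.16,"tz":0,"spin":0,"gripper":1}
    - {"tx":0.17,"ty":0.16,"tz":0.2,"spin":0,"gripper":1}
    - {"tx":0.17,"ty":0.16,"tz":0.4,"spin":0,"gripper":1}
    - {"tx":0.17,"ty":0.16,"tz":0.55,"spin":0,"gripper":1}
    - {"tx":0.17,"ty":0.16,"tz":0.68,"spin":0,"gripper":1}
    - {"tx":0.17,"ty":0.16,"tz":0.68,"spin":0,"gripper":1}

```text
clock: 2.48
position: [460.7, 141.3, 73.3]
ee_rot: [0.142, 0.99, -0.002, -0.003]
contact_force: [0.6, 0.4, 1.5]
gripper_width: -0.1
```

```bash
python3 - <<'E'
from h import *
from bench import *
go(468.3,145,74,73.7)
for n in ["side","top"]:
    d=get_image(n); cv2.imwrite(f"pics/{n}1.png",d["frame"][:,:,::-1])
E
```

```text
t 2.475 pos [460.7 141.3  73.3] jaw 73.68 F [0.6 0.4 1.5] j [ 0.64  0.36 -0.55 -0.   -0.67 -2.49] w -0.1
shift [-0.025  0.023 -0.003] spin -0.001 deg -0.0
```

View pics/side1.png

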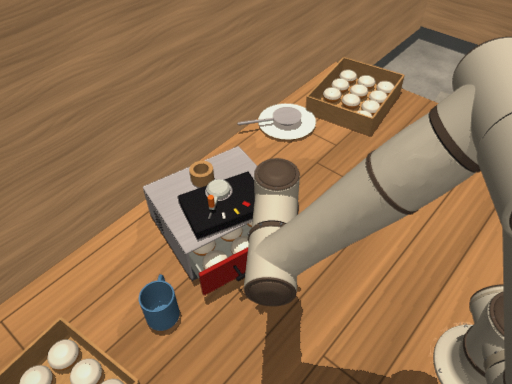

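Emit:
play_rows:
  targets:
    - {"tx":-0.03,"ty":0.01,"tz":0,"spin":0,"gripper":1}
    - {"tx":-0.06,"ty":0.01,"tz":0,"spin":0,"gripper":1}
    - {"tx":-0.09,"ty":0.01,"tz":0,"spin":0,"gripper":1}
    - {"tx":-0.12,"ty":0.01,"tz":0,"spin":0,"gripper":1}
    - {"tx":-0.15,"ty":0.01,"tz":0,"spin":0,"gripper":1}
    - {"tx":-0.18,"ty":0.01,"tz":0,"spin":0,"gripper":1}
    - {"tx":-0.21,"ty":0.01,"tz":0,"spin":0,"gripper":1}
    - {"tx":-0.24,"ty":0.01,"tz":0,"spin":0,"gripper":1}
    - {"tx":-0.265,"ty":0.01,"tz":0,"spin":0,"gripper":1}
    - {"tx":-0.28,"ty":0.01,"tz":0,"spin":0,"gripper":1}
    - {"tx":-0.28,"ty":0.01,"tz":0,"spin":0,"gripper":1}

```text
clock: 3.95
position: [531.2, 126.0, 75.2]
ee_rot: [0.141, 0.99, 0.0, 0.001]
contact_force: [0.4, -0.7, -0.7]
gripper_width: -0.4
```

```bash
python3 - <<'E'
from h import *
go(468.3,145,74,73.7)
E
```

```text
t 3.95 pos [531.2 126.   75.2] jaw 73.74 F [ 0.4 -0.7 -0.7] j [ 0.53  0.44 -0.4   0.   -0.73 -2.39] w -0.4
shift [0.263 0.002 0.005] spin 0.001 deg 0.0
```

Emit:
play_rows:
  targets:
    - {"tx":-0.008,"ty":0,"tz":0,"spin":0,"gripper":1}
    - {"tx":-0.016,"ty":0,"tz":0,"spin":0,"gripper":1}

```text
clock: 4.2
position: [534.1, 125.1, 75.2]
ee_rot: [0.141, 0.99, 0.0, -0.0]
contact_force: [-2.4, 2.0, 0.9]
gripper_width: 0.1
```

Emit:
play_rows:
  targets:
    - {"tx":-0.008,"ty":0,"tz":0,"spin":0,"gripper":1}

```text
clock: 4.32
position: [534.4, 124.8, 75.1]
ee_rot: [0.142, 0.99, -0.0, -0.002]
contact_force: [-11.6, 9.0, 7.1]
gripper_width: -0.1
```

Emit:
play_rows:
  targets:
    - {"tx":-0.008,"ty":0,"tz":0,"spin":0,"gripper":1}

```text
clock: 4.45
position: [534.5, 124.8, 75.1]
ee_rot: [0.142, 0.99, -0.0, -0.004]
contact_force: [-18.5, 12.9, 11.1]
gripper_width: -0.2
```

The arm has stalled at the hard stop, with about 22 N of force. I'll hold briefly, then back away and rise.

Emit:
play_rows:
  targets:
    - {"tx":0,"ty":0,"tz":0,"spin":0,"gripper":1}
    - {"tx":0,"ty":0,"tz":0,"spin":0,"gripper":1}
    - {"tx":0.05,"ty":0,"tz":0,"spin":0,"gripper":1}
    - {"tx":0.15,"ty":0,"tz":0,"spin":0,"gripper":1}
    - {"tx":0.15,"ty":0,"tz":-0.2,"spin":0,"gripper":0}
    - {"tx":0.15,"ty":0,"tz":-0.45,"spin":0,"gripper":0}
    - {"tx":0.15,"ty":0,"tz":-0.68,"spin":0,"gripper":0}
    - {"tx":0.15,"ty":0,"tz":-0.8,"spin":0,"gripper":0}
    - {"tx":0.15,"ty":0,"tz":-0.8,"spin":0,"gripper":0}

```text
clock: 5.58
position: [503.6, 134.7, 278.5]
ee_rot: [0.141, 0.99, 0.002, 0.003]
contact_force: [0.1, -0.4, -0.2]
gripper_width: 42.4
```

```bash
python3 - <<'E'
from h import *
from bench import *
go(664,135,260,30.6)
d=get_image("wrist"); cv2.imwrite(f"pics/w2.png",d["frame"][:,:,::-1])
d=get_image("top"); cv2.imwrite(f"pics/top2.png",d["frame"][:,:,::-1]);np.savez("top2.npz",**d)
d=get_image("side"); cv2.imwrite(f"pics/side2.png",d["frame"][:,:,::-1])
E
```

```text
t 5.575 pos [503.6 134.7 278.5] jaw 73.74 F [ 0.1 -0.4 -0.2] j [ 0.57  0.18 -0.19  0.   -1.19 -2.43] w 42.4
shift [-0.615  0.18   0.079] spin 0.959 deg 43.1
```

View pics/top2.png

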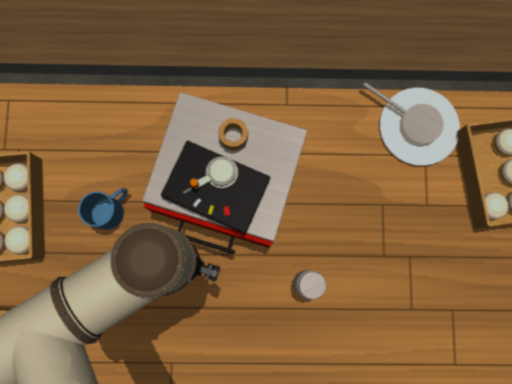

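View pics/w2.png

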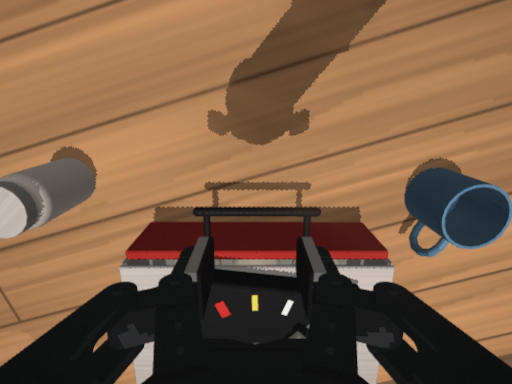

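View pics/side2.png

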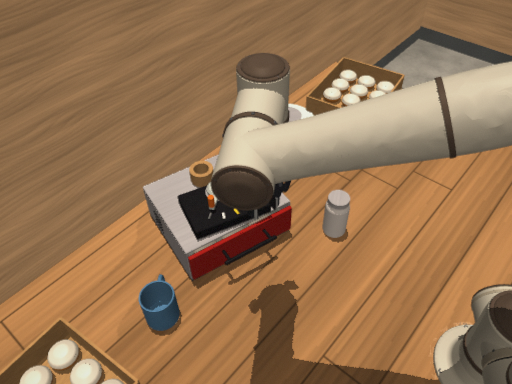

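The drawer panel now sits flush against the cabinet. The post is visible at about (194,184) in the top view, still at the grey mark, and the shaker, mug and tape haven't moved. Next I'll go above the post with the jaws tangential.

Emit:
play_rows:
  targets:
    - {"tx":-0.1,"ty":0.03,"tz":0,"spin":0.15,"gripper":0}
    - {"tx":-0.25,"ty":0.07,"tz":0,"spin":0.35,"gripper":0}
    - {"tx":-0.4,"ty":0.12,"tz":0,"spin":0.55,"gripper":0}
    - {"tx":-0.52,"ty":0.15,"tz":0,"spin":0.75,"gripper":0}
    - {"tx":-0.615,"ty":0.18,"tz":0.08,"spin":0.9,"gripper":0}
    - {"tx":-0.615,"ty":0.18,"tz":0.08,"spin":0.96,"gripper":0}
    - {"tx":-0.615,"ty":0.18,"tz":0.08,"spin":0.96,"gripper":0}

```text
clock: 6.6
position: [662.1, 134.1, 252.6]
ee_rot: [0.496, 0.868, -0.002, -0.001]
contact_force: [-0.5, -0.0, 0.6]
gripper_width: 42.5
```

```bash
python3 - <<'E'
from h import *
from bench import *
go(664.5,134.5,185,30.6)
d=get_image("wrist"); cv2.imwrite(f"pics/w3.png",d["frame"][:,:,::-1])
hsv=cv2.cvtColor(d["frame"],cv2.COLOR_RGB2HSV);h,s,v=[hsv[...,i].astype(int) for i in range(3)]
P=cloud(d);m=(h>5)&(h<16)&(s>200)&(v>120)&(abs(P[...,2]-195)<3)
print(m.sum(),np.median(P[m],0) if m.any() else 0)
print(proj(d,[664.5,134.5,195]),proj(d,[634.3,71.9,195]))
E
```

```text
t 6.6 pos [662.1 134.1 252.6] jaw 30.55 F [-0.5 -0.   0.6] j [ 0.44  0.47  0.16  0.   -1.27 -3.05] w 42.5
shift [-0.004  0.01   0.27 ] spin -0.001 deg -0.0
0 0
(np.float64(258.4530926901664), np.float64(222.61009339531932)) (np.float64(176.32650256612945), np.float64(273.3076944099079))
```

View pics/w3.png

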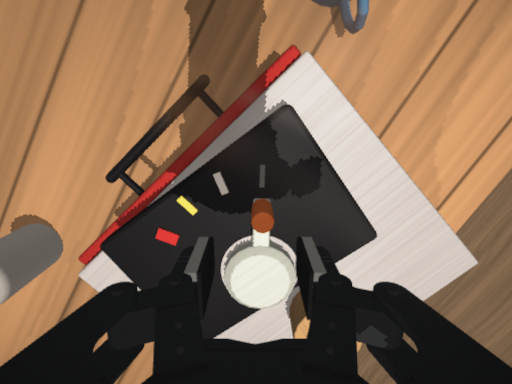

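The wrist view shows the post top at (263,222), against a predicted (258,223), which is about 3 mm off. It sits centred between the jaws, so I'll descend astride it.

Emit:
play_rows:
  targets:
    - {"tx":0,"ty":0.005,"tz":0.07,"spin":-0.05,"gripper":0}
    - {"tx":0,"ty":0.005,"tz":0.14,"spin":-0.05,"gripper":0}
    - {"tx":0,"ty":0.005,"tz":0.2,"spin":-0.05,"gripper":0}
    - {"tx":0,"ty":0.005,"tz":0.25,"spin":-0.05,"gripper":0}
    - {"tx":0,"ty":0.005,"tz":0.27,"spin":-0.05,"gripper":0}
    - {"tx":0,"ty":0.005,"tz":0.27,"spin":-0.05,"gripper":0}

```text
clock: 7.4
position: [663.4, 135.0, 187.6]
ee_rot: [0.479, 0.878, -0.0, -0.0]
contact_force: [0.2, 0.7, 0.7]
gripper_width: 42.5
```

```bash
python3 - <<'E'
from h import *
from bench import *
go(664.5,134.5,185,30.6)
d=get_image("wrist"); cv2.imwrite(f"pics/w4.png",d["frame"][:,:,::-1])
d=get_image("side"); cv2.imwrite(f"pics/side4.png",d["frame"][100:300,120:370,::-1].repeat(3,0).repeat(3,1))
# arc plan: pusher offset 20+8... pad trailing: TCP ahead of post centre by (21-8)=13 along tangent
from bench import read_state
s=read_state();M=Ro.from_quat(s["ee_rot"]).as_matrix()
C=np.array([695.5,82.]);j0=np.degrees(np.arctan2(M[1,1],M[0,1]))
for a in [0,.2,.4,.6,.8,1.0,1.2,1.25]:
    th=np.radians(120.6)+a;r=np.array([np.cos(th),np.sin(th)]);t=np.array([-r[1],r[0]])
    p=C+62*r+13*t
    jaw=np.degrees(th)+90-180
    print(a,p.round(1),(M.T@(np.append(p,185)-s["position"])/250).round(3),"spin",round(-(jaw-j0)/45,3))
E
```

```text
t 7.4 pos [663.4 135.  187.6] jaw 32.79 F [0.2 0.7 0.7] j [ 0.44  0.51  0.07  0.   -1.13 -3.01] w 42.5
shift [-0.004  0.002  0.01 ] spin 0.049 deg 2.2
0 [652.7 128.7] [ 0.002 -0.051  0.014] spin 0.049
0.2 [644.3 119.3] [-0.011 -0.1    0.014] spin -0.206
0.4 [637.9 108.4] [-0.034 -0.145  0.014] spin -0.46
0.6 [633.8  96.4] [-0.065 -0.185  0.014] spin -0.715
0.8 [632.2  83.9] [-0.104 -0.218  0.014] spin -0.97
1.0 [633.1  71.3] [-0.148 -0.242  0.014] spin -1.224
1.2 [636.4  59.1] [-0.196 -0.257  0.014] spin -1.479
1.25 [637.7  56.2] [-0.209 -0.259  0.014] spin -1.543
```

View pics/w4.png

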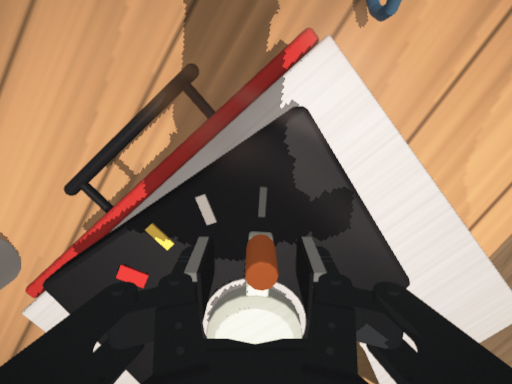

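View pics/side4.png

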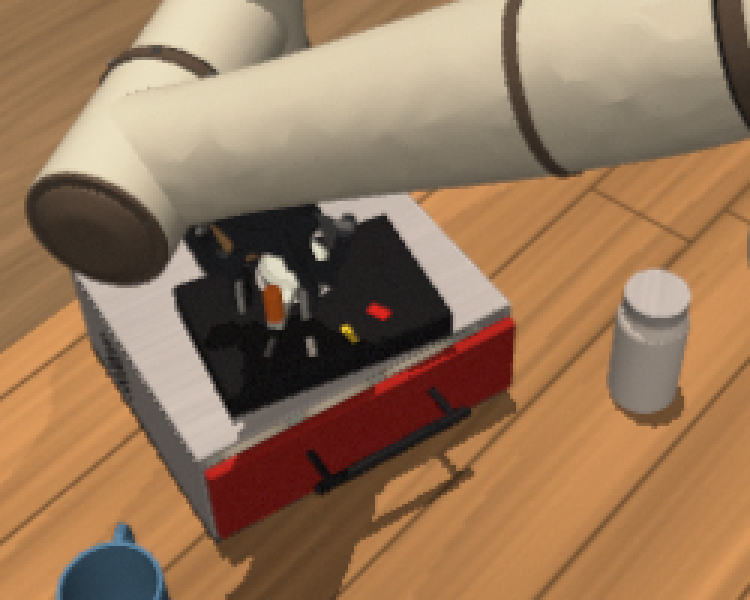

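The post stands between the pads. Now I'll drag it round the arc, first to about the yellow mark.

Emit:
play_rows:
  targets:
    - {"tx":0.002,"ty":-0.025,"tz":0.007,"spin":0,"gripper":0}
    - {"tx":0.002,"ty":-0.051,"tz":0.01,"spin":0.02,"gripper":0}
    - {"tx":-0.004,"ty":-0.076,"tz":0.01,"spin":-0.08,"gripper":0}
    - {"tx":-0.011,"ty":-0.1,"tz":0.01,"spin":-0.206,"gripper":0}
    - {"tx":-0.022,"ty":-0.123,"tz":0.01,"spin":-0.333,"gripper":0}
    - {"tx":-0.034,"ty":-0.145,"tz":0.01,"spin":-0.46,"gripper":0}
    - {"tx":-0.049,"ty":-0.166,"tz":0.01,"spin":-0.588,"gripper":0}
    - {"tx":-0.065,"ty":-0.185,"tz":0.01,"spin":-0.715,"gripper":0}
    - {"tx":-0.084,"ty":-0.202,"tz":0.01,"spin":-0.843,"gripper":0}
    - {"tx":-0.104,"ty":-0.218,"tz":0.01,"spin":-0.97,"gripper":0}

```text
clock: 8.75
position: [632.3, 85.3, 185.8]
ee_rot: [0.116, 0.993, 0.002, 0.002]
contact_force: [1.6, 5.1, -2.0]
gripper_width: 43.0
```

```bash
python3 - <<'E'
from h import *
from bench import *
go(632.2,83.9,185,76.4)
d=get_image("wrist"); cv2.imwrite(f"pics/w5.png",d["frame"][:,:,::-1])
s=read_state();M=Ro.from_quat(s["ee_rot"]).as_matrix()
C=np.array([695.5,82.]);j0=np.degrees(np.arctan2(M[1,1],M[0,1]))
for a in [.8,.9,1.0,1.1,1.2,1.25]:
    th=np.radians(120.6)+a;r=np.array([np.cos(th),np.sin(th)]);t=np.array([-r[1],r[0]])
    p=C+62*r+13*t
    jaw=np.degrees(th)+90-180
    print(a,p.round(1),(M.T@(np.append(p,185)-s["position"])/250).round(3),"spin",round(-(jaw-j0)/45,3))
E
```

```text
t 8.75 pos [632.3  85.3 185.8] jaw 76.64 F [ 1.6  5.1 -2. ] j [ 0.39  0.45 -0.04 -0.   -1.07 -2.19] w 43.0
shift [-0.001 -0.005  0.003] spin 0.005 deg 0.2
0.8 [632.2  83.9] [-0.001 -0.003  0.003] spin 0.006
0.9 [632.3  77.6] [-0.007 -0.027  0.003] spin -0.121
1.0 [633.1  71.3] [-0.016 -0.051  0.003] spin -0.248
1.1 [634.4  65.1] [-0.027 -0.074  0.003] spin -0.376
1.2 [636.4  59.1] [-0.04  -0.095  0.003] spin -0.503
1.25 [637.7  56.2] [-0.048 -0.105  0.003] spin -0.567
```

View pics/w5.png

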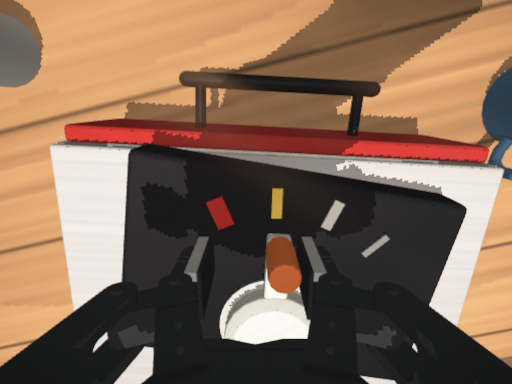

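The dial is near the yellow mark, with the pad pressing the post at about 5 N. I'll carry on to the red mark.

Emit:
play_rows:
  targets:
    - {"tx":-0.007,"ty":-0.03,"tz":0,"spin":-0.12,"gripper":0}
    - {"tx":-0.016,"ty":-0.054,"tz":0,"spin":-0.25,"gripper":0}
    - {"tx":-0.027,"ty":-0.077,"tz":0,"spin":-0.38,"gripper":0}
    - {"tx":-0.04,"ty":-0.098,"tz":0,"spin":-0.5,"gripper":0}
    - {"tx":-0.047,"ty":-0.108,"tz":0,"spin":-0.55,"gripper":0}
    - {"tx":-0.047,"ty":-0.108,"tz":0,"spin":-0.55,"gripper":0}
    - {"tx":-0.047,"ty":-0.108,"tz":0,"spin":-0.55,"gripper":0}

```text
clock: 9.68
position: [636.3, 56.9, 185.7]
ee_rot: [-0.097, 0.995, 0.002, 0.001]
contact_force: [-1.7, 8.3, 1.4]
gripper_width: 42.7
```

```bash
python3 - <<'E'
from h import *
from bench import *
go(637,57,185,99)
for n in ["wrist","top","side"]:
    d=get_image(n);np.savez(f"{n}6.npz",**d); cv2.imwrite(f"pics/{n}6.png",d["frame"][:,:,::-1])
    if n!="top":
        for a in (1.0,1.1,1.2,1.3):
            th=np.radians(120.6)+a; print(n,a,np.round(proj(d,[695.5+62*np.cos(th),82+62*np.sin(th),195]),1))
go(637,57,185,99)
E
```

```text
t 9.675 pos [636.3  56.9 185.7] jaw 101.13 F [-1.7  8.3  1.4] j [ 0.34  0.45 -0.04 -0.   -1.08 -1.72] w 42.7
shift [-0.003 -0.     0.003] spin 0.047 deg 2.1
wrist 1.0 [312.9 279.8]
wrist 1.1 [299.6 277.7]
wrist 1.2 [286.1 276.7]
wrist 1.3 [272.4 277. ]
side 1.0 [234.9 192.1]
side 1.1 [236.6 190.6]
side 1.2 [238.1 189.1]
side 1.3 [239.4 187.5]
t 9.825 pos [636.3  57.  185.7] jaw 101.13 F [-1.7  7.7  0.4] j [ 0.34  0.45 -0.04 -0.   -1.08 -1.72] w 42.8
shift [-0.003 -0.001  0.003] spin 0.047 deg 2.1
```

View pics/wrist6.png

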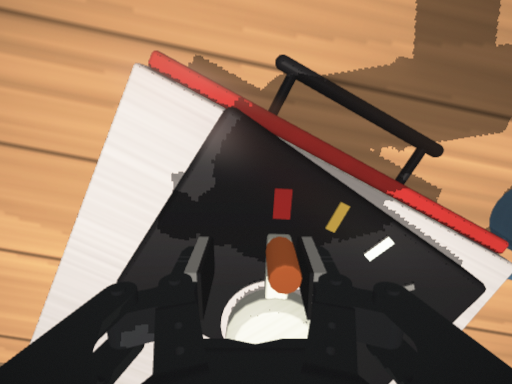

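View pics/side6.png

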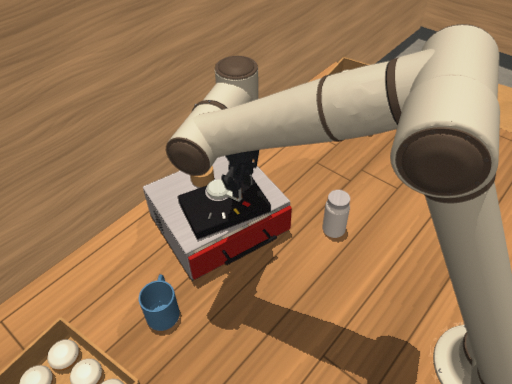

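View pics/top6.png

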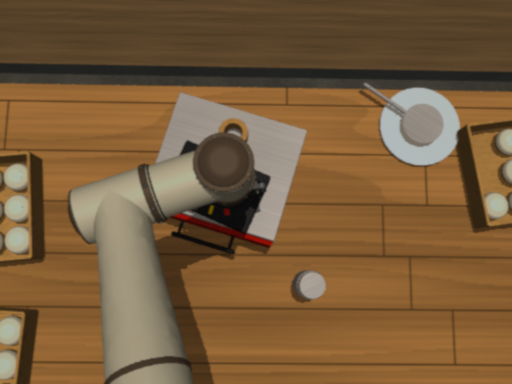

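In the wrist view the post top is at (286,278), against a predicted (286,277) for 1.2 rad, and it lines up with the red mark. The force is steady at about 8 N. I'll hand in now.

```bash
python3 - <<'E'
from h import *
from bench import *
d=dict(np.load("top2.npz"));e=dict(np.load("top0.npz"))
P=cloud(d);hb=(P[...,2]>70)&(P[...,2]<84)&(d["frame"].max(-1)<60)&(P[...,0]<570)&(P[...,0]>505)&(P[...,1]<210)&(P[...,1]>40)
q=P[hb][:,:2]-[720.8,74.7];print("handle along ex",np.median(q@[.96,-.281]),"shut ~ -177")
print(job_done()); s=read_state();print(s["clock"],s["position"],s["contact_force"])
E
```

```text
handle along ex -176.59871423130755 shut ~ -177
the job is handed in; nothing more can be done
None
the job is handed in; nothing more can be done
```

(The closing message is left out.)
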